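# Put a muddled hole-cutting kit back on its marked plates

## Robot

A 7-joint arm with a two-finger parallel gripper is mounted at the origin on a cart in front of the work surface, level with it; the furniture and walls round the work are solid. World frame = base frame: x ahead of the robot, y to its left, z up, the work surface at z = 0. Lengths are in m, angles in rad, forces in N, time in s.
With the tool pointing down it reaches from about 0.4 to 0.85 m from the base axis. Payload 6.9 kg.
Tool frame: the origin (TCP) lies midway between the tips of the shut fingers; the grasp point (between the pads) lies 19 mm behind it; z points along the fingers, y is the line along which they close (so a half turn about z gives the same grasp; the last joint's range is limited). The gripper opens to 85 mm and grips with 20 to 120 N. Pads are 22 mm wide; open, the fingers measure 114 mm over their backs; the gripper's body (76 mm by 85 mm) begins 54 mm behind the grasp point. The pads swing forward as they close: fully open they stand 13 mm farther back than shut.
Start: joints at [-1.018, 0.507, -0.238, 1.5, 0.126, 1.149, -0.155], TCP at [0.27, 0.564, 0.231] pointing down, gripper open.
Joint ranges: [-3.08, 3.08], [-0.24, 2.05], [-1.43, 1.35], [0, 2.5], [-1.52, 4.66], [0.17, 1.96], [-2.89, 2.89]. Speed limits (rad/s): [2.39, 2.39, 3.14, 3.14, 3.14, 3.14, 3.14].

## Interface

Orientations are given as a unit quaternion [w, x, y, z].
In Python, from rig import env gives the robot as it stands. Calls block until the motion is done:
- env.move_to(position, orientation): joint-space move of the TCP to a pose.
- env.line_to(position, frame=None, rate=0.15, until_force=None): straight line of the TCP; frame=None keeps the orientation; rate is the mean speed in m/s. With until_force (N) it stops when the force on the tool has changed by that much, and returns True; else False.
- env.movej(angles): joint-space move.
- env.open() and env.close(grasp_force=None): open the fingers fully, or close them until they stop; grasp_force is the grip in N (None keeps the last).
- env.dwell(seconds).
- env.solve_ik(position, orientation): joint angles nearest the present ones, or None.
- env.read_state(): the state.
- env.grab_frame(name): name is "scene" or "top" or "wrist"; returns a dict with "img" (384x512x3 uint8, red, green, blue), "intrinsics" (3x3 intrinsics, pixels), "T" (4x4, takes a point from camera to world coordinates); the wrist camera has in their place "tool_from_camera" (4x4, takes a point from camera to tool coordinates, whose origin is the TCP and whose axes are the flange's). Camera axes: x right, y down, z forward; pixel columns grow to the right and rows downward; lengths in m; the calibration is good to about 2 mm. A picture is of the moment at which its call begins: read the wrist's pose just before it. There is no depth.
A pose or a line that the arm cannot do raises env.PlanningError and nothing moves.
- env.hand_in(): hands the job in; it is judged then, once.
The state is a dict: "t": time; "joint_pos": joint angles; "joint_vel": joint speeds; "tau": joint torques, N m; "position": TCP position; "ee_rot": TCP orientation; "contact_force": force on the tool from outside, world axes, zero at the start; "ft_torque": the same for the moment, N m; "opening": finger opening in m; "grasp_force": force on a finger pad.
Only numpy, scipy, OpenCV 4.12 (cv2) and the standard library are available. Lean on these libraries where they do the work, as an engineer would, in place of code of your own. Each camera call takes 0.05 s, during which the arm holds its last target. There are 200 camera calls.

## Task

The hole-cutting kit on the bench has been put back muddled: the hole saw, the wooden backing block and the hex-key set each stand on another one's marked plate. Put each upright in the middle of the plate that carries its own outline (hole saw on the circle, block on the big rectangle, key set on the small rectangle), the block and the key set square with their outlines; the unmarked plate is free for parking a piece on the way. Set them down without tipping anything over, and leave the masking tape and the tape measure where they are.

Things in the scene. Friction and masses are not known exactly. Their poses are not given: they have to be found in the camera images.
- hole_saw_center (a point): dark grey hole saw standing on its round cup, shank up: cup 60 mm across and 34 mm high, with a plain round shank 10 mm across on its axis, up to 82 mm above its underside, to pinch from above. The point is on the axis, 41 mm above the underside; z up. At the start it stands on the plate with the big rectangle.
- backing_block_center (a point): plain wooden block lying flat, 60 (its x) x 115 (its y) x 30 mm high. The point is its centre, 15 mm above the underside; z up, y along its length. Grip across the 60 mm. At the start it lies on the plate with the small rectangle.
- key_set_center (a point): set of hex keys in its flat red holder, 28 (its x) x 75 (its y) x 20 mm high (holder 16 mm, keys above it). The point is its centre, 10 mm above the underside; z up, y along its length. Grip across the 28 mm. At the start it lies on the plate with the circle.
- plate_round_mark (a point): the hole saw's plate: light grey flat plate 118 (its x) x 140 (its y) x 6 mm, fixed to the bench; the point is on its top face at the middle of the setting-down place, 14 mm farther from the robot (+x) than the plate's own middle; z up, x to its far edge. On its near strip, 56 mm toward the robot (-x) from the point, a dark solid disc 24 mm across; round the point a thin dark circle 72 mm across.
- plate_block_mark (a point): the backing block's plate: light grey flat plate 118 (its x) x 140 (its y) x 6 mm, fixed to the bench; the point is on its top face at the middle of the setting-down place, 14 mm farther from the robot (+x) than the plate's own middle; z up, x to its far edge. On its near strip, 56 mm toward the robot (-x) from the point, a dark solid bar 20 x 46 mm; round the point a thin dark rectangle 68 (x) x 123 (y) mm, the big one.
- plate_keys_mark (a point): the key set's plate: light grey flat plate 118 (its x) x 140 (its y) x 6 mm, fixed to the bench; the point is on its top face at the middle of the setting-down place, 14 mm farther from the robot (+x) than the plate's own middle; z up, x to its far edge. On its near strip, 56 mm toward the robot (-x) from the point, three thin dark parallel bars 36 mm long; round the point a thin dark rectangle 36 (x) x 83 (y) mm, the small one.
- plate_blank_mark (a point): the plate with no marks, empty at the start: light grey flat plate 118 (its x) x 140 (its y) x 6 mm, fixed to the bench; the point is on its top face at the middle of the setting-down place, 14 mm farther from the robot (+x) than the plate's own middle; z up, x to its far edge. On its near strip, 56 mm toward the robot (-x) from the point, nothing is marked, and there is no outline.
- tape_roll: bystander: yellow roll of masking tape lying flat on the bench, 100 mm across, 25 mm high; origin at the centre of its underside.
- measure: bystander: yellow tape measure lying on the bench, 75 x 89 x 34 mm high; origin at the centre of its underside.
There are look-alikes about, which are no part of the job. Leave any orange or yellow look-alike of the part that bears hole_saw_center alone.

How it is judged:
At the end, for the whole second after the job is handed in: The hole saw on the circle's plate, the block on the big rectangle's and the key set on the small rectangle's: each centre within 12 mm of its plate's marked point, resting flat on the plate (within 0.1 rad), at rest; block and key set turned to within 0.2 rad of the outline, either way round (horizontal distance between hole_saw_center and plate_round_mark below 0.012 m and z of hole_saw_center in the frame of plate_round_mark below 0.046 m and angle between each of hole_saw_center, backing_block_center, key_set_center's own z axis and vertical below 0.1 rad and linear speed of each of hole_saw, backing_block, key_set below 0.02 m/s and horizontal distance between backing_block_center and plate_block_mark below 0.012 m and z of backing_block_center in the frame of plate_block_mark below 0.02 m and angle between the y axis of backing_block_center and the y axis of plate_block_mark, either way round below 0.2 rad and horizontal distance between key_set_center and plate_keys_mark below 0.012 m and z of key_set_center in the frame of plate_keys_mark below 0.015 m and angle between the y axis of key_set_center and the y axis of plate_keys_mark, either way round below 0.2 rad); the robot touches nothing.
It fails at once if the hole saw is tipped over (angle between hole_saw_center's own z axis and vertical above 0.7 rad).
It fails at once if the block is tipped over (angle between backing_block_center's own z axis and vertical above 0.7 rad).
It fails at once if the key set is tipped over (angle between key_set_center's own z axis and vertical above 0.7 rad).
It fails at once if the masking tape is pushed more than 20 mm away (distance of tape_roll from where it was at the start of the episode above 0.02 m).
It fails at once if the tape measure is pushed more than 20 mm away (distance of measure from where it was at the start of the episode above 0.02 m).
It also fails if it takes over 99 s, if anything falls off the work surface, if the arm or the gripper's body presses on something with over 40 N, if the wrist force passes 120 N, or if a joint passes its speed limit or range.

## Working session

There is one attempt and no reset: what is moved stays moved. The work goes in short steps, each a Python script; the robot and the scene stay as the last script left them, time stands still between calls to the robot, and variables do not carry over. Pictures are saved under pics/ and viewed, at most 14 in all, crops included, and the job is handed in when it is done.

```bash
mkdir -p pics
cat > save.py <<'E'
import cv2
def save(f,n): cv2.imwrite(f"pics/{n}.png",f["img"][:,:,::-1])
E
python3 - <<'E'
from rig import env
from save import save
import pickle
for n in("top","scene"):
    f=env.grab_frame(n); save(f,n+"0"); pickle.dump(f,open(n+"0.pkl","wb")); print(n,f["intrinsics"].round(1).tolist(),f["T"].round(3).tolist())
s=env.read_state(); print(s["t"],s["position"],s["ee_rot"],s["opening"])
E
```

```text
top [[478.5, 0.0, 247.8], [0.0, 478.5, 197.2], [0.0, 0.0, 1.0]] [[-0.027, -0.99, 0.138, 0.331], [-1.0, 0.026, -0.01, 0.213], [0.006, -0.138, -0.99, 1.157], [0.0, 0.0, 0.0, 1.0]]
scene [[426.9, 0.0, 253.7], [0.0, 426.9, 195.3], [0.0, 0.0, 1.0]] [[0.811, -0.279, 0.514, -0.142], [-0.585, -0.392, 0.71, -0.655], [0.003, -0.876, -0.481, 0.624], [0.0, 0.0, 0.0, 1.0]]
0.1 [0.26995769 0.56320655 0.230508  ] [-1.48167413e-04  2.21556231e-01  9.75147266e-01 -7.89723410e-04] 0.08527225926835702
```

View pics/top0.png

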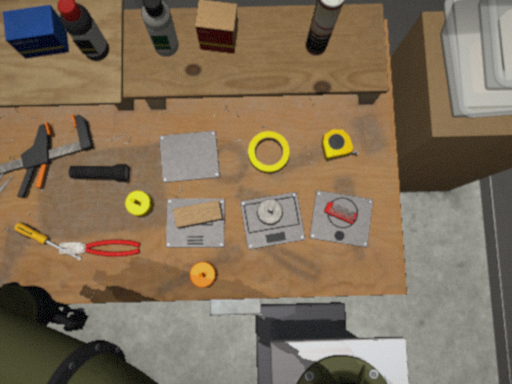

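View pics/scene0.png

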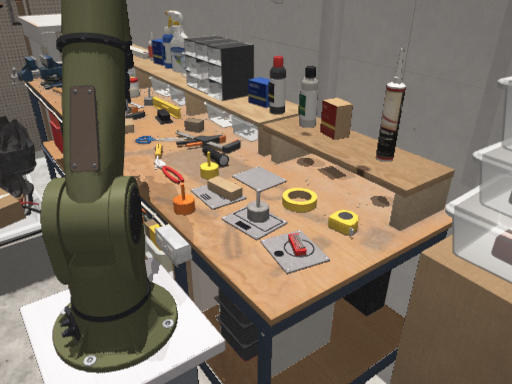

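Top view: the hole saw is grey at (270,211). Its look-alikes are yellow at (138,204) and orange at (203,274). The block is at (198,214) and the key set at (341,210). The plates are keys (196,223), block (272,221), round (341,219) and blank (189,156). By the description (dark grey, on the big-rectangle plate) I choose the saw at (270,211). Next I get rough positions, with heights from the two views.

```bash
cat > geo.py <<'E'
import numpy as np,cv2
def ray(f,uv):
    K,T=f["intrinsics"],f["T"]; d=T[:3,:3]@np.linalg.solve(K,[uv[0],uv[1],1]); return T[:3,3],d/np.linalg.norm(d)
def onz(f,uv,z):
    o,d=ray(f,uv); return o+d*(z-o[2])/d[2]
def tri(f,a,g,b):
    o,d=ray(f,a);p,e=ray(g,b); s=np.linalg.lstsq(np.c_[d,-e],p-o,rcond=None)[0]
    x,y=o+d*s[0],p+e*s[1]; return (x+y)/2,np.linalg.norm(x-y)
def proj(f,P):
    T=f["T"]; c=T[:3,:3].T@(np.asarray(P)-T[:3,3]); return (f["intrinsics"]@c)[:2]/c[2]
E
python3 - <<'E'
import pickle,cv2,numpy as np
from geo import *
t=pickle.load(open("top0.pkl","rb")); s=pickle.load(open("scene0.pkl","rb"))
hsv=cv2.cvtColor(t["img"],cv2.COLOR_RGB2HSV)
for c in [(176,140),(210,205),(250,235),(320,200),(365,225),(175,240)]: print(c,hsv[c[1],c[0]])
m=cv2.inRange(hsv,(0,0,90),(179,50,255)); m[:120]=0;m[255:]=0;m[:,:150]=0;m[:,385:]=0
m=cv2.morphologyEx(m,cv2.MORPH_CLOSE,np.ones((3,3)))
cs,_=cv2.findContours(m,cv2.RETR_EXTERNAL,cv2.CHAIN_APPROX_NONE)
for c in cs:
    if cv2.contourArea(c)<800: continue
    P=np.float32([onz(t,p[0],.006)[:2] for p in c]); r=cv2.minAreaRect(P)
    print("plate",np.round(r[0],3),np.round(r[1],3),round(r[2],1))
for nm,uv in dict(keys=(341,210),block=(198,214),sawtop=(269,210)).items():
    print(nm,[onz(t,uv,z).round(3).tolist() for z in(.02,.036,.088)])
big=cv2.resize(s["img"][140:290,170:380],None,fx=3.8,fy=3.8,interpolation=cv2.INTER_CUBIC); cv2.imwrite("pics/sc.png",big[:,:,::-1])
E
```

```text
(176, 140) [ 13  16 146]
(210, 205) [ 17  98 182]
(250, 235) [ 19  17 163]
(320, 200) [ 22  19 150]
(365, 225) [  0   9 142]
(175, 240) [  0  10 157]
plate [0.434 0.331] [0.139 0.114] 88.5
plate [0.435 0.145] [0.118 0.139] 8.0
plate [ 0.435 -0.022] [0.139 0.118] 79.5
plate [0.597 0.344] [0.116 0.14 ] 3.8
keys [[0.453, -0.02, 0.02], [0.451, -0.017, 0.036], [0.445, -0.006, 0.088]]
block [[0.452, 0.322, 0.02], [0.45, 0.32, 0.036], [0.445, 0.316, 0.088]]
sawtop [[0.457, 0.152, 0.02], [0.456, 0.153, 0.036], [0.45, 0.156, 0.088]]
```

View pics/sc.png

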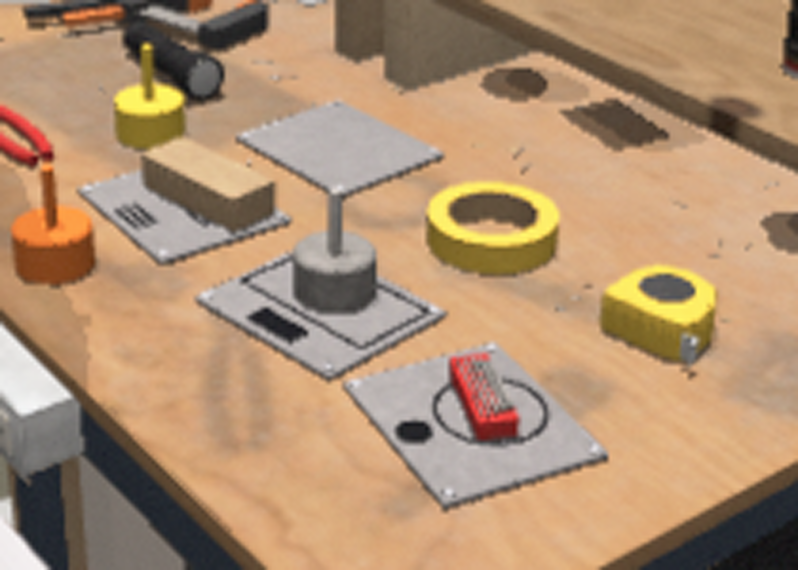

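The crop shows the grey saw with its shank top at about (258,191) in the full scene image. It is clearly distinct from the orange and yellow ones. Plate sizes came out at 118x140 as given. Now I go above and take wrist views from three places.

```bash
cat >> geo.py <<'E'
from scipy.spatial.transform import Rotation as Rn
def quat(a):  # tool down, finger line (tool y) at angle a in xy
    p=(a+np.pi/2)/2; return np.array([0,np.cos(p),np.sin(p),0])
def wrist(env):
    s=env.read_state(); q=s["ee_rot"]; T=np.eye(4); T[:3,:3]=Rn.from_quat([q[1],q[2],q[3],q[0]]).as_matrix(); T[:3,3]=s["position"]
    f=env.grab_frame("wrist"); f["T"]=T@f["tool_from_camera"]; return f
E
python3 - <<'E'
from rig import env
from geo import *
from save import save
import pickle
pickle_t=pickle.load(open("top0.pkl","rb"));S=pickle.load(open("scene0.pkl","rb"))
print("shank top",tri(pickle_t,(269,210),S,(258.2,190.8)))
env.move_to([.42,.33,.36],quat(0)); 
for i,y in enumerate((.31,.15,0.)):
    if i: env.move_to([.42,y,.36],quat(0))
    env.dwell(.2); f=wrist(env); save(f,f"w{i}"); pickle.dump(f,open(f"w{i}.pkl","wb"))
print(f["tool_from_camera"].round(3).tolist(),f["intrinsics"].round(0).tolist(),env.read_state()["joint_pos"].round(2),env.read_state()["t"])
import numpy as np
im=np.hstack([cv2.resize(pickle.load(open(f"w{i}.pkl","rb"))["img"],(400,300)) for i in (0,1)]);b=np.hstack([cv2.resize(f["img"],(400,300)),np.zeros((300,400,3),np.uint8)])
cv2.imwrite("pics/w.png",np.vstack([im,b])[:,:,::-1])
E
```

```text
shank top (array([0.45336698, 0.15368883, 0.08559889]), np.float64(0.00790354488641691))
[[-0.001, -0.952, -0.307, 0.078], [1.0, -0.001, 0.001, -0.0], [-0.001, -0.307, 0.952, -0.143], [0.0, 0.0, 0.0, 1.0]] [[337.0, 0.0, 256.0], [0.0, 337.0, 187.0], [0.0, 0.0, 1.0]] [-0.31  0.09  0.28  1.75 -0.03  1.3  -0.02] 3.4167
```

View pics/w.png

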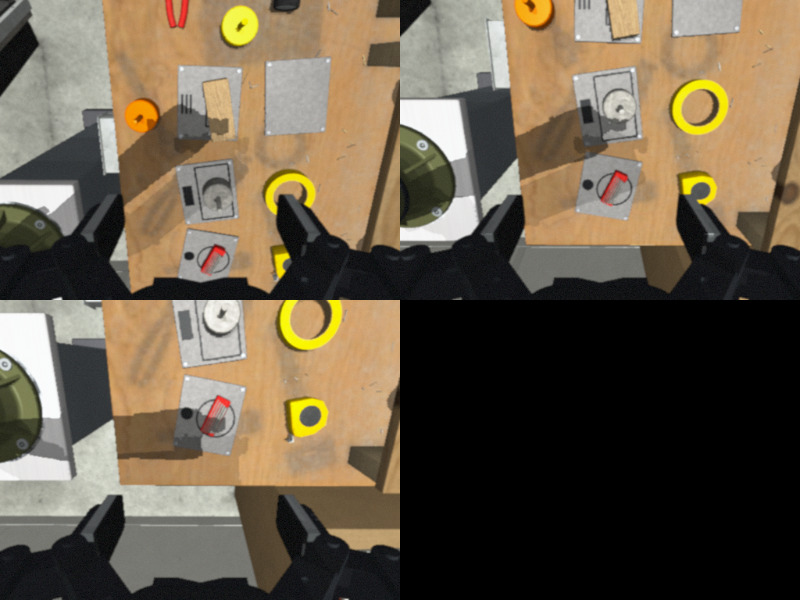

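The three wrist views (w0, w1, w2, half-scale montage) show the pieces as follows:
- w0: block (218,108) and blank plate (297,95).
- w1: saw (219,105).
- w2: saw (222,16) and key set (216,115).

I measure plates by contour in the wrist views against the top view, and pieces by mask, and crop in close.

```bash
cat > meas.py <<'E'
from geo import *
import pickle
def mask(f,lo,hi,c,half,z):
    """mask in a window of +-half m round world point c"""
    m=cv2.inRange(cv2.cvtColor(f["img"],cv2.COLOR_RGB2HSV),lo,hi); w=np.zeros_like(m)
    q=np.int32([proj(f,[c[0]+i*half,c[1]+j*half,z]) for i,j in((1,1),(1,-1),(-1,-1),(-1,1))]); cv2.fillPoly(w,[q],255)
    return m&w
def rect(f,m,z):
    m=cv2.morphologyEx(m,cv2.MORPH_OPEN,np.ones((2,2)))
    c=max(cv2.findContours(m,cv2.RETR_EXTERNAL,cv2.CHAIN_APPROX_NONE)[0],key=lambda c:cv2.contourArea(cv2.convexHull(c)))
    r=cv2.minAreaRect(np.float32([onz(f,p[0],z)[:2] for p in c]))
    (x,y),(w,h),a=r
    if h<w: w,h,a=h,w,a-90      # a: direction of the short side
    return np.round([x,y,w,h,(a+90)%180-90],4)
E
python3 - <<'E'
from meas import *
F={k:pickle.load(open(k+".pkl","rb")) for k in("top0","w0","w1","w2")}
pl=dict(keys=(.434,.331,["w0"]),block=(.435,.145,["w0","w1"]),round=(.435,-.022,["w1","w2"]),blank=(.597,.344,["w0"]))
for n,(x,y,v) in pl.items():
    for k in v+["top0"]: print(n,k,[rect(F[k],mask(F[k],(0,0,40),(179,55,255),(x,y),.082,.006),z).tolist() for z in (.0,.006,)])
for k in("top0","w1","w2"): print("red",k,rect(F[k],mask(F[k],(0,140,60),(6,255,255),(.45,-.02),.08,.02)|mask(F[k],(172,140,60),(179,255,255),(.45,-.02),.08,.02),.022))
for k in("top0","w0","w1"): print("block",k,rect(F[k],mask(F[k],(5,60,100),(30,255,255),(.45,.322),.07,.036),.036))
def crop(k,P,h=45):
    u,v=np.int32(proj(F[k],P)); print(k,u-h,v-h); u=max(u,h);v=max(v,h);return cv2.resize(F[k]["img"][v-h:v+h,u-h:u+h],(290,290),interpolation=cv2.INTER_CUBIC)
a=np.vstack([np.hstack([crop("w0",(.451,.153,.05),25),crop("w1",(.451,.153,.05),25)]),np.hstack([crop("w0",(.45,.32,.02)),crop("w2",(.45,-.02,.02))])])
cv2.imwrite("pics/c.png",a[:,:,::-1])
E
```

```text
keys w0 [[0.4362, 0.328, 0.1187, 0.142, -1.7288], [0.436, 0.329, 0.1172, 0.1403, -1.7288]]
keys top0 [[0.4317, 0.3291, 0.1141, 0.1406, -1.4992], [0.4312, 0.3285, 0.1135, 0.1398, -1.4994]]
block w0 [[0.4369, 0.1396, 0.1199, 0.142, 7.9354], [0.4367, 0.1428, 0.1185, 0.1403, 7.9354]]
block w1 [[0.437, 0.1419, 0.12, 0.1415, 8.1818], [0.4368, 0.1429, 0.1186, 0.1398, 8.1818]]
block top0 [[0.4326, 0.1422, 0.1189, 0.1397, 8.1804], [0.4321, 0.1426, 0.1182, 0.139, 8.1804]]
round w1 [[0.4374, -0.0279, 0.1205, 0.1426, -11.1403], [0.4372, -0.0249, 0.119, 0.1409, -11.1403]]
round w2 [[0.4373, -0.0259, 0.1196, 0.1416, -10.6591], [0.437, -0.0246, 0.1181, 0.1399, -10.6591]]
round top0 [[0.4331, -0.0257, 0.1186, 0.1398, -10.7095], [0.4326, -0.0244, 0.118, 0.1391, -10.7095]]
blank w0 [[0.6024, 0.3413, 0.1191, 0.1424, 4.1273], [0.6002, 0.3421, 0.1177, 0.1407, 4.1273]]
blank top0 [[0.5963, 0.3422, 0.1175, 0.1408, 3.7993], [0.595, 0.3415, 0.1169, 0.14, 3.7994]]
red top0 [ 4.43600e-01 -1.98000e-02  2.74000e-02  7.33000e-02 -2.75713e+01]
red w1 [ 4.49000e-01 -1.68000e-02  2.91000e-02  7.30000e-02 -2.79998e+01]
red w2 [ 4.49300e-01 -1.98000e-02  2.77000e-02  7.27000e-02 -2.57148e+01]
block top0 [ 0.4491  0.3205  0.141   0.141  89.7731]
block w0 [ 0.4726  0.3212  0.0986  0.1399 -0.0739]
block w1 [ 4.50900e-01  2.86200e-01  6.96000e-02  1.41100e-01 -8.98874e+01]
w0 252 230
w1 254 112
w0 232 97
w2 231 104
```

View pics/c.png

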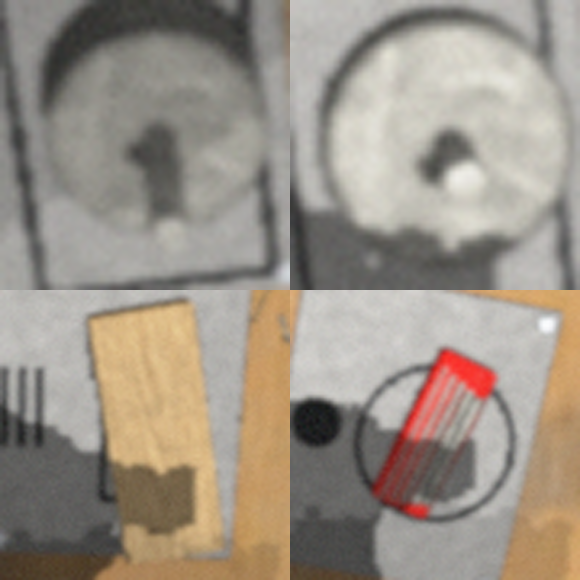

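Crop readings:
- The saw is grey and on the big-rectangle plate. Its shank tip is at w0 (281,269) and w1 (284,143).
- The block's far-end corners are at w0 (259,105) and (290,100).
- The key set is red, at about (266,148) in w2, lying askew on the circle plate.

Plate y agrees between w0 and w1 only at z=6 mm, which confirms the plate height. Next I triangulate, then hover over the keys.

```bash
cat >> meas.py <<'E'
def red(f,c,z): return rect(f,mask(f,(0,140,50),(6,255,255),c,.08,z)|mask(f,(172,140,50),(179,255,255),c,.08,z),z)
E
python3 - <<'E'
from meas import *
from rig import env
F={k:pickle.load(open(k+".pkl","rb")) for k in("top0","w0","w1","w2")}
print("shank",tri(F["w0"],(281,269.3),F["w1"],(283.8,142.7)))
print("block corners",onz(F["w0"],(259.3,105.1),.036),onz(F["w0"],(290.4,100.1),.036))
a=np.radians(-27)
env.move_to([.449,-.019,.20],quat(a)); env.dwell(.2)
f=wrist(env); pickle.dump(f,open("k1.pkl","wb")); 
for z in(.014,.022): print(red(f,(.449,-.019),z))
cv2.imwrite("pics/k1.png",f["img"][:,:,::-1]); s=env.read_state(); print(s["position"],s["joint_pos"].round(2),s["t"])
E
```

```text
shank (array([0.4542134 , 0.15253241, 0.08766309]), np.float64(3.484053338257012e-06))
block corners [0.42298255 0.37377374 0.036     ] [0.46477962 0.38042464 0.036     ]
[ 4.47500e-01 -2.05000e-02  2.76000e-02  7.45000e-02 -2.69736e+01]
[ 4.48400e-01 -1.88000e-02  2.69000e-02  7.27000e-02 -2.69736e+01]
[ 0.44978682 -0.01874876  0.20133103] [-0.26  0.28  0.33  1.99 -0.12  0.89 -0.35] 4.3583
```

View pics/k1.png

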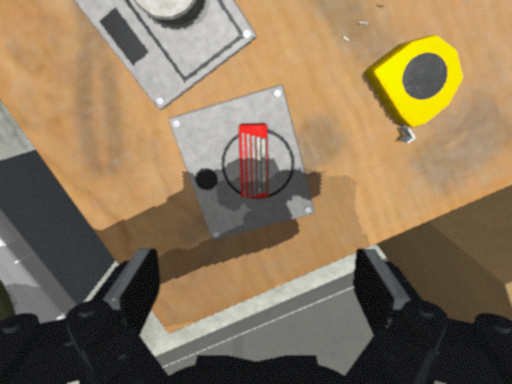

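The key set is at pixel (254,161), 27x73 mm and at -27°, as expected, and the shank top triangulates to 0.0877 m (expected 0.088). I take the keys and park them on the blank plate.

```bash
cat > act.py <<'E'
from meas import *
from rig import env
def st(): 
    s=env.read_state(); return f't={s["t"]:.1f} p={np.round(s["position"],4)} open={s["opening"]:.4f} F={np.round(s["contact_force"],1)} g={s["grasp_force"]:.0f}'
def goto(x,y,z,a):
    best=None; j=env.read_state()["joint_pos"]
    for b in(a,a+np.pi):
        q=env.solve_ik([x,y,z],quat(b))
        if q is not None and (best is None or np.abs(q-j).max()<best[0]): best=(np.abs(np.array(q)-j).max(),b)
    env.move_to([x,y,z],quat(best[1]))
def pick(x,y,z,a,up,force):
    goto(x,y,z+.10,a); print("touch",env.line_to([x,y,z],rate=.1,until_force=8)); print(st())
    env.close(force); env.dwell(.3); print(st())
    env.line_to([x,y,up],rate=.15); print("lifted",st())
def place(x,y,z,a,up,dz=.002):
    goto(x,y,up,a); env.dwell(.2); env.line_to([x,y,z+.02],rate=.15); env.dwell(.2)
    print("touch",env.line_to([x,y,z-dz],rate=.03,until_force=5),st())
    env.open(); env.dwell(.3); env.line_to([x,y,z+.14],rate=.15); print("left",st())
E
python3 - <<'E'
from act import *
pick(.4484,-.0188,.010,np.radians(-27),.20,40)
b=np.radians(4); place(.600+.014*np.cos(b),.342+.014*np.sin(b),.010,b,.20)
env.dwell(.2); f=wrist(env); pickle.dump(f,open("k2.pkl","wb")); print(red(f,(.614,.343),.022)); a=cv2.resize(f["img"],(400,300))
goto(.448,.32,.22,np.radians(8)); env.dwell(.2); f=wrist(env); pickle.dump(f,open("b1.pkl","wb")); cv2.imwrite("pics/b1.png",f["img"][:,:,::-1])
print(st(),env.read_state()["ee_rot"])
E
```

```text
touch False
t=6.0 p=[ 0.4488 -0.0188  0.0105] open=0.0855 F=[-0.2  0.  -0.6] g=0
t=6.8 p=[ 0.4485 -0.0188  0.0103] open=0.0269 F=[-0.5  1.   5. ] g=40
lifted t=8.2 p=[ 0.4479 -0.0188  0.1993] open=0.0266 F=[ 0.2 -0.3 -0.8] g=39
touch True t=12.0 p=[0.6136 0.3428 0.0105] open=0.0268 F=[-0.1 -0.6  6. ] g=40
left t=14.0 p=[0.6134 0.3427 0.1489] open=0.0854 F=[ 0.3 -0.4 -0.8] g=0
[0.6135 0.343  0.0261 0.0737 3.997 ]
t=15.3 p=[0.4488 0.3198 0.2191] open=0.0855 F=[0.1 0.2 0.2] g=0 [ 5.18824812e-05  6.56463838e-01  7.54357276e-01 -5.72111771e-04]
```

View pics/b1.png

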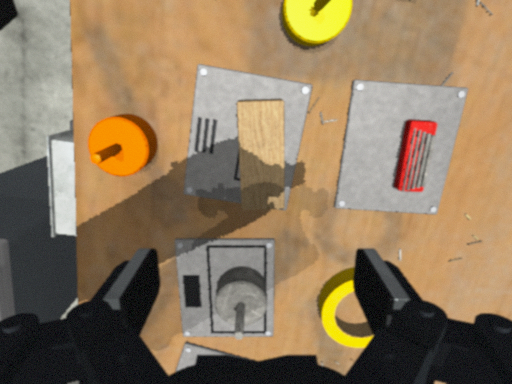

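The keys are parked upright, centred at (417,156) px, measured (0.6135, 0.343). The block's top corners are at about (237,101), (283,99), (285,208) and (240,208). I check its size and height, using w0 for the second view.

Run:
```python
from meas import *
f=pickle.load(open("b1.pkl","rb"));g=pickle.load(open("w0.pkl","rb"))
C=[(237,101),(283,99),(285,208),(240,208)]
for z in(.006,.036,): 
    P=np.array([onz(f,c,z)[:2] for c in C]); print(z,P.round(4).tolist(),np.linalg.norm(np.roll(P,-1,0)-P,axis=1).round(4),P.mean(0))
print(tri(f,C[0],g,(259.3,105.1)),tri(f,C[1],g,(290.4,100.1)))
for F,n in((f,"f"),(g,"g")):
    im=F["img"]; h=cv2.cvtColor(im,cv2.COLOR_RGB2HSV)
    for y in ((120,140) if n=="f" else (115,130)): print(n,y,h[y,225:305:3,1].tolist())
u,v=262,155
cv2.imwrite("pics/bb.png",np.hstack([cv2.resize(F["img"][y-70:y+70,x-65:x+65],(390,420),interpolation=cv2.INTER_CUBIC) for F,x,y in((f,262,155),(g,278,142))])[:,:,::-1])
```

```text
0.006 [[0.4215, 0.3716], [0.468, 0.3801], [0.4897, 0.2619], [0.439, 0.2548]] [0.0473 0.1202 0.0511 0.1181] [0.45455968 0.31709428]
0.036 [[0.4229, 0.3737], [0.4655, 0.3815], [0.4853, 0.2732], [0.439, 0.2668]] [0.0433 0.1101 0.0468 0.1082] [0.45315776 0.32381142]
(array([0.42296143, 0.37391779, 0.03821773]), np.float64(4.5500825787204264e-05)) (array([0.46388193, 0.38170154, 0.04964896]), np.float64(0.0012571054949211968))
f 120 [6, 7, 8, 7, 45, 97, 99, 96, 97, 94, 99, 98, 96, 93, 94, 96, 98, 93, 104, 94, 14, 7, 7, 10, 4, 4, 9]
f 140 [12, 10, 7, 13, 35, 100, 101, 101, 99, 97, 97, 95, 99, 101, 93, 97, 99, 93, 100, 96, 17, 10, 8, 8, 1, 38, 126]
g 115 [125, 21, 8, 5, 8, 4, 5, 8, 8, 10, 6, 7, 94, 98, 94, 98, 99, 101, 95, 97, 102, 96, 99, 38, 7, 7, 6]
g 130 [125, 20, 2, 8, 6, 7, 2, 6, 7, 9, 10, 7, 11, 96, 103, 96, 94, 102, 97, 103, 97, 99, 98, 93, 10, 4, 7]
```

View pics/bb.png

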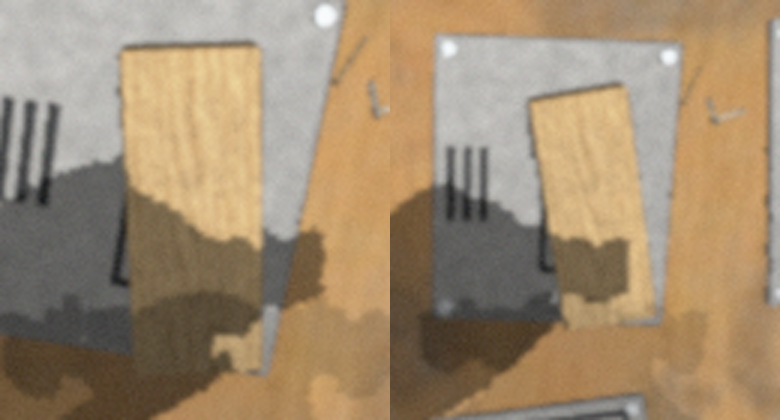

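The block's visible width is about 44 mm against the text's 60. Its far-left corner triangulates to 38 mm (expected 36) and its length is about 112 mm. The 85 mm opening covers either width, and the closing gap will tell. Next the saw goes to the circle, after I check the circle in k1 near (258,162).

Run:
```python
from act import *
k=pickle.load(open("k1.pkl","rb")); 
print("circle",onz(k,(258,162),.006),"disc",onz(k,(206,179),.006))
c=np.radians(-10.7); X,Y=.437+.014*np.cos(c),-.0246+.014*np.sin(c); print("target",X,Y)
pick(.4542,.1525,.050,0,.20,60)
place(X,Y,.050,0,.20)
env.line_to([X-.02,Y,.30],rate=.2); env.dwell(.2); f=wrist(env); pickle.dump(f,open("s1.pkl","wb")); cv2.imwrite("pics/s1.png",f["img"][:,:,::-1]); print(st())
```

```text
circle [ 0.45038944 -0.02394864  0.006     ] disc [ 0.39349354 -0.01550414  0.006     ]
target 0.4507565791516106 -0.02719933261539808
touch False
t=17.2 p=[0.4545 0.1527 0.0504] open=0.0855 F=[0.3 0.7 0.5] g=0
t=18.2 p=[0.4542 0.1525 0.0502] open=0.0085 F=[-0.7 -0.3  4.6] g=58
lifted t=19.3 p=[0.4536 0.1523 0.1992] open=0.0084 F=[ 0.2 -0.6 -1.5] g=58
touch True t=22.1 p=[ 0.4505 -0.0272  0.0502] open=0.0082 F=[-1.3 -0.3  6. ] g=59
left t=24.2 p=[ 0.4502 -0.0272  0.1893] open=0.0857 F=[-0.3  0.2  0.2] g=0
t=25.2 p=[ 0.4304 -0.0272  0.299 ] open=0.0854 F=[-0.4 -0.1 -0.1] g=0
```

View pics/s1.png

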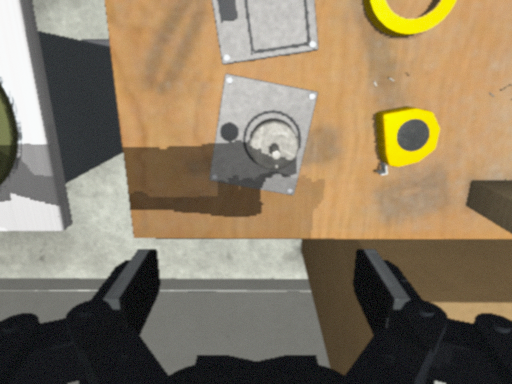

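The saw stands upright within the circle, with its tip at (275,154) and the ring round it at about (272,138). Now the block.

Run:
```python
from act import *
f=pickle.load(open("s1.pkl","rb")); print("saw tip",onz(f,(275,154),.088))
pick(.4537,.322,.011,np.radians(9.7),.20,60)
b=np.radians(8.1); X,Y=.4368+.014*np.cos(b),.1429+.014*np.sin(b); print(X,Y)
place(X,Y,.011,b,.20)
env.line_to([X-.02,Y+.03,.28],rate=.2); env.dwell(.2); f=wrist(env); pickle.dump(f,open("b2.pkl","wb")); cv2.imwrite("pics/b2.png",f["img"][:,:,::-1]); print(st())
```

```text
saw tip [ 0.44948192 -0.02703499  0.088     ]
touch False
t=27.8 p=[0.4541 0.3222 0.0116] open=0.0854 F=[0.8 0.4 0.4] g=0
t=28.6 p=[0.454  0.3222 0.0117] open=0.0438 F=[-0.1 -0.3  5.2] g=62
lifted t=30.0 p=[0.4533 0.3217 0.1991] open=0.0441 F=[ 0.  -0.9 -1.2] g=61
0.45066033120803184 0.14487261724712616
touch True t=33.0 p=[0.4504 0.1448 0.0116] open=0.0440 F=[-1.4  0.4  7.5] g=62
left t=34.9 p=[0.4502 0.1447 0.1503] open=0.0858 F=[ 0.2 -0.5  0.4] g=0
t=36.0 p=[0.4304 0.1745 0.279 ] open=0.0853 F=[ 0.4 -0.1 -0.5] g=0
```

View pics/b2.png

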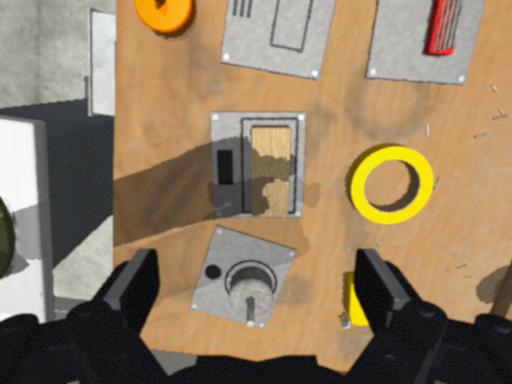

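The block is 44 mm wide in the grip too. It now lies in the big rectangle, with its top face at about (251–291, 126–216) px. I measure its offset, then move the keys.

Run:
```python
from act import *
f=pickle.load(open("b2.pkl","rb"))
r=rect(f,mask(f,(5,60,40),(30,255,255),(.4507,.1449),.062,.02),.036); print("block",r)
k=red(pickle.load(open("k2.pkl","rb")),(.614,.343),.022)
pick(k[0],k[1],.010,np.radians(4),.20,40)
b=np.radians(-1.7); X,Y=.436+.014*np.cos(b),.329+.014*np.sin(b); print(X,Y)
place(X,Y,.010,b,.20)
env.line_to([X-.02,Y-.08,.30],rate=.2); env.dwell(.2); f=wrist(env); pickle.dump(f,open("k3.pkl","wb")); print("keys",red(f,(X,Y),.022))
cv2.imwrite("pics/k3.png",f["img"][:,:,::-1]); print(st())
```

```text
block [ 0.4659  0.1481  0.0884  0.1205 -0.1087]
touch False
t=38.3 p=[0.614  0.3433 0.0108] open=0.0854 F=[ 0.2 -0.   0.3] g=0
t=39.1 p=[0.6138 0.3431 0.0104] open=0.0270 F=[ 0.1 -0.4  5. ] g=41
lifted t=40.5 p=[0.613  0.3427 0.1988] open=0.0269 F=[-0.4 -0.4 -0.5] g=41
0.44999383804167137 0.3285846725828085
touch True t=43.5 p=[0.4497 0.3285 0.0104] open=0.0267 F=[-0.1  0.6  6.5] g=42
left t=45.5 p=[0.4495 0.3283 0.1492] open=0.0852 F=[-0.2  0.6 -0.5] g=0
keys [ 0.4511  0.3396  0.0256  0.0464 -1.38  ]
t=46.8 p=[0.4298 0.2488 0.2991] open=0.0850 F=[-0.6 -1.1 -0.8] g=0
```

View pics/k3.png

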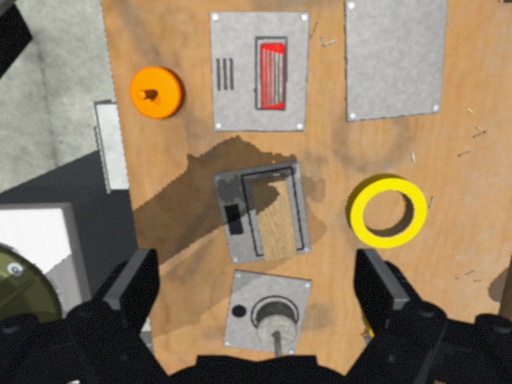

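The keys lie inside the small rectangle, with corners about (260,43), (284,42), (285,108) and (260,110). The block is in its outline, with its far edge at (249,182)–(288,178). A last numeric check on both follows.

Run:
```python
from meas import *
f=pickle.load(open("k3.pkl","rb"));g=pickle.load(open("b2.pkl","rb"))
m=lambda F,C,z:np.mean([onz(F,c,z)[:2] for c in C],0).round(4)
print("keys",m(f,[(260,43),(284,42),(285,108),(260,110)],.022),"outline",m(f,[(255,38),(285,38),(288,109),(256,109)],.006),"plan .450 .3286")
for F,a,b in((g,(251,126),(291,126)),(f,(249,182),(288,178))):
    p,q=onz(F,a,.036),onz(F,b,.036); d=np.array([.141,-.990]); print("far edge",p.round(4),q.round(4),"centre",(p+q)[:2]/2+.0575*d,"deg",np.degrees(np.arctan2(*(q-p)[[1,0]])))
cv2.imwrite("pics/fin.png",np.hstack([cv2.resize(F["img"][y-60:y+60,x-60:x+60],(390,390),interpolation=cv2.INTER_CUBIC) for F,x,y in((g,262,166),(f,265,75))])[:,:,::-1])
```

```text
keys [0.4501 0.3269] outline [0.4494 0.3294] plan .450 .3286
far edge [0.4199 0.1985 0.036 ] [0.465  0.2049 0.036 ] centre [0.45054069 0.14481564] deg 8.060935119722613
far edge [0.4183 0.2013 0.036 ] [0.4676 0.2051 0.036 ] centre [0.45106128 0.146278  ] deg 4.478546768270222
```

View pics/fin.png

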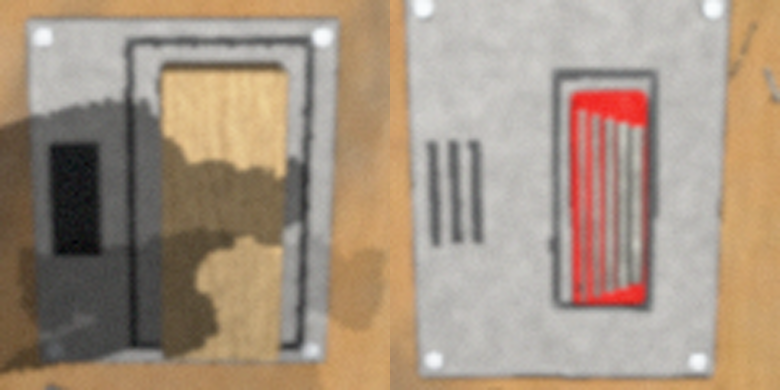

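The crops show both pieces square in their outlines, and every measured centre is within 3 mm of its mark. Handing in.

```bash
python3 -c "
from rig import env
print(env.hand_in())"
```

```text
the job is handed in; nothing more can be done
None
```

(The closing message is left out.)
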